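# Centre-marking sawn roller blanks

## Task

Centre-mark the round timber blanks that stand on the saw table, one at a time from the longest to the shortest: lay the blank on its side in the V bed of the marking jig, push it along the bed until its end is flat against the stop and the sprung punch is pushed fully in, and hold it there steady for three seconds. Then lay it on its side, about centred, in a free notch of the wooden rack. All blanks that are there must end up marked and lying one to a notch; leave the jar and the rectangular offcut alone.

Things in the scene. Friction and masses are not known exactly. Their poses are not given: they have to be found in the camera images.
- blank_a: longest blank: plain solid round timber, 44 mm diameter, 115 mm long, under 0.16 kg, at first standing upright on the table. Not always present (None at the start). Origin at the centre of the end it stands on; its z runs along its axis to the other end, 115 mm away. Both ends are alike.
- blank_a_center (a point): middle of that blank, on its axis, 57.5 mm from either end
- blank_b: second longest blank: plain solid round timber, 44 mm diameter, 100 mm long, under 0.16 kg, at first standing upright on the table. Not always present (None at the start). Origin at the centre of the end it stands on; its z runs along its axis to the other end, 100 mm away. Both ends are alike.
- blank_b_center (a point): middle of that blank, on its axis, 50 mm from either end
- blank_c: second shortest blank: plain solid round timber, 44 mm diameter, 85 mm long, under 0.16 kg, at first standing upright on the table. Not always present (None at the start). Origin at the centre of the end it stands on; its z runs along its axis to the other end, 85 mm away. Both ends are alike.
- blank_c_center (a point): middle of that blank, on its axis, 42.5 mm from either end
- blank_d: shortest blank: plain solid round timber, 44 mm diameter, 70 mm long, under 0.16 kg, at first standing upright on the table. Not always present (None at the start). Origin at the centre of the end it stands on; its z runs along its axis to the other end, 70 mm away. Both ends are alike.
- blank_d_center (a point): middle of that blank, on its axis, 35 mm from either end
- jig: marking jig, fixed: white base 240 x 100 x 12 mm (x -90 to 150) with a steel V bed, open at the top, for one lying blank. Origin on the table; x along the bed to the stop, z up. Bed: x -75 to 60 mm, 40 mm wide (narrower than a blank), all 12 mm or more below the axis of a lying blank, so fingers pass either side; that axis is at y 0, 62 mm up. Bare table beyond its open end.
- stop (a point): where the axis of a blank in the bed meets the stop's face, 62 mm above the table, at x 70 mm in the jig; axes as the jig's (x into the stop, z up). The stop is a white upright plate, 60 mm wide, top 78 mm above the table; the punch barrel is behind it, to 74 mm past the face
- punch (a joint): sprung centre punch: round-nosed steel pin of 12 mm diameter that sticks 12 mm out of the stop's face at rest (0); grows to 0.012 m, its limit, when pushed level with the face (reading good to about 2 mm). The spring gives about 2 N at first and 10.5 N fully in; let go, it pushes the blank back out along the bed.
- rack: wooden rack, fixed: deck 120 x 270 mm, 28 mm high, with three parallel V notches along rack x at y -90, 0 and 90 mm. Each notch is a rail 100 mm long and 40 mm wide, staying 12 mm or more below the axis of a lying blank. Origin on the table under the middle, z up.
- notch0 (a point): where the middle of a blank lying centred in notch 0 comes to be: on the blank's axis, 62 mm above the table; x along the notch, z up
- notch1 (a point): where the middle of a blank lying centred in notch 1 comes to be: on the blank's axis, 62 mm above the table; x along the notch, z up
- notch2 (a point): where the middle of a blank lying centred in notch 2 comes to be: on the blank's axis, 62 mm above the table; x along the notch, z up
- nail_jar: glass jar with steel lid, 66 mm across, 90 mm high, beyond the jig, towards the rack; leave it alone. Origin under its middle.
- offcut: brown rectangular timber offcut 60 x 110 x 40 mm beyond the jig; leave it alone. Origin under its middle.
Mind the look-alikes: they are no part of the job. What is shaped like the blank_a but pink is not meant. What is shaped like the blank_c but orange or turquoise is not meant.

How it is judged:
By the outcome, as a careful person would: the job done as asked, in the order asked, and still so for the second after the job is handed in, with the robot touching nothing.
Of blank_a, blank_b, blank_c, blank_d only 2 to 3 are there at a start; the rules pass over those that are not, and their reading is None.
At some moment in a run one of blank_a, blank_b, blank_c, blank_d may be knocked a few centimetres aside while the robot is not near it.
It also fails if it takes over 210 s, if anything falls off the work surface, if the arm or the gripper's body presses on something with over 40 N, if the wrist force passes 120 N, or if a joint passes its speed limit or range.

## Robot

A 7-joint arm with a two-finger parallel gripper is mounted at the origin on the work surface. World frame = base frame: x ahead of the robot, y to its left, z up, the work surface at z = 0. Lengths are in mm, angles in rad, forces in N, time in s.
With the tool pointing down it reaches from about 425 to 1025 mm from the base axis. Payload 3.6 kg.
Tool frame: the origin (TCP) lies midway between the tips of the shut fingers; the grasp point (between the pads) lies 19 mm behind it; z points along the fingers, y is the direction in which the jaws open and shut (so a half turn about z gives the same grasp; the last joint's range is limited). The gripper opens to 85 mm and grips with 20 to 120 N. Pads are 22 mm wide; open, the fingers measure 114 mm over their backs; the gripper's body (76 mm by 85 mm) begins 54 mm behind the grasp point. The pads swing forward as they close: fully open they stand 13 mm farther back than shut.
Start: joints at [-1.234, 0.591, 0.048, 1.609, -0.033, 0.943, -0.034], TCP at [302.754, 658.764, 231.302] pointing down, gripper open.
Joint ranges: [-2.69, 2.69], [-0.47, 2.24], [-1.27, 1.36], [0.19, 2.51], [-1.53, 4.68], [0.08, 2.07], [-3.09, 3.09]. Speed limits (rad/s): [2.57, 2.57, 3.14, 3.14, 3.14, 3.14, 3.14].

## Interface

Orientations are given as [roll, pitch, yaw] about the fixed x, y, z axes, in that order (R = Rz(yaw) Ry(pitch) Rx(roll)).
In Python, from plant import get_state, camera, manip gives the robot as it stands.
- The arm moves only by the shell command python3 -m pendant 'ROWS'. ROWS is JSON, a list of rows, each a list of 3 entries, a list of its own where there are three numbers: the closure, from 0 (fully open) to 1 (shut), then the shift along the tool's x, y, z in units of 30 mm (1.0 is 30 mm), then the turn, a rotation vector about the tool's x, y, z in units of 8 degrees (1.0 is 8 degrees). A call has 1 to 5 rows; each row shifts and turns the commanded pose from where the row before left it, along the tool's axes as they then stand; what a row does not reach is not made up. A row lasts 1/10 s, in which the tool goes at most 50 mm and 8.59 degrees, less where a joint would pass 70% of its speed; a pose out of reach is approached as far as the arm can. A call is refused whole if a number of a shift passes 1 or a number of a turn 1, either way. A call with a gripper value outside its range is refused whole. The fingers move at their own pace and stop on an object; the grip force is fixed at half the most. Time passes only in rows, so rows that do not move let the fingers close. It gives the time, the measured TCP pose, the force and the opening at its end, in the units of the state.
- get_state(): the state, without advancing time (a new reading comes with each control period).
- camera(name): name is "scene" or "side" or "wrist"; returns a dict with "img" (420x560x3 uint8, red, green, blue), "depth" (420x560 float32, mm along the optical axis (not along the pixel's ray), 0 where there is no reading), "intrinsics" (3x3 intrinsics, pixels), "T" (4x4, takes a point from camera to world coordinates); the wrist camera has in their place "T_tool_cam" (4x4, takes a point from camera to tool coordinates, whose origin is the TCP and whose axes are the flange's). Camera axes: x right, y down, z forward; pixel columns grow to the right and rows downward; lengths in mm; the calibration is good to about 2 mm. A picture is of the moment at which its call begins: read the wrist's pose just before it.
- manip.sign_off(): hands the job in, once; it reports no verdict.
The state is a dict: "t": time; "joint_pos": joint angles; "qd": joint speeds; "effort": joint torques, N m; "ee_pos": TCP position; "tool_rot": TCP orientation; "contact_force": force on the tool from outside, world axes, zero at the start; "torque": the same for the moment, N m; "opening": opening from 0.0 (shut) to 1.0 (fully open).
Only numpy, scipy, OpenCV 4.12 (cv2) and the standard library are available. Lean on these libraries where they do the work, as an engineer would, in place of code of your own. Each camera call takes 0.05 s, during which the arm holds its last target. There are 200 camera calls.

## Working session

There is one attempt and no reset: what is moved stays moved. The work goes in short steps, Python scripts to look and compute and a shell command to move; the robot and the scene stay as the last step left them, time stands still between calls to the robot, and variables do not carry over. Pictures are saved under pics/ and viewed, about 12 in all and at most 16, crops included, and the job is handed in when it is done.

```bash
ls; mkdir -p pics; cat > h.py <<'E'
import numpy as np,cv2
from plant import get_state,camera,manip
from scipy.spatial.transform import Rotation as R
def save(n,name,crop=None,s=1):
    c=camera(n); im=c['img'][...,::-1]
    if crop: im=im[crop[1]:crop[3],crop[0]:crop[2]]
    if s!=1: im=cv2.resize(im,None,fx=s,fy=s,interpolation=cv2.INTER_CUBIC)
    cv2.imwrite('pics/'+name,im); return c
def pts(c):
    "world xyz per pixel"
    d=c['depth'];K=c['intrinsics'];v,u=np.indices(d.shape)
    P=np.stack([(u-K[0,2])/K[0,0]*d,(v-K[1,2])/K[1,1]*d,d],-1)
    T=np.array(c['T']); return P@T[:3,:3].T+T[:3,3]
E
python3 - <<'E'
from h import *
s=get_state();print(s)
a=camera('scene');b=camera('side')
cv2.imwrite('pics/a.png',np.hstack([cv2.resize(x['img'][...,::-1],(400,300)) for x in(a,b)]) )
cv2.imwrite('pics/scene0.png',a['img'][...,::-1]);cv2.imwrite('pics/side0.png',b['img'][...,::-1])
np.savez('s0.npz',**a);np.savez('d0.npz',**b)
for x in(a,b):print(np.array(x['T']).round(3).tolist(),x['intrinsics'])
E
```

```text
pics
{'t': 0.0, 'joint_pos': array([-1.23349466,  0.5921224 ,  0.04828317,  1.60982262, -0.03331574,
        0.94267425, -0.03369881]), 'qd': array([ 0.00088226,  0.00020945, -0.00089802,  0.00234723,  0.00095805,
       -0.00044921, -0.00135232]), 'effort': array([-1.77489392e-04, -5.48682046e+01,  1.54668353e+00, -1.98120618e+01,
        9.34618351e-03,  8.78191902e-03,  3.62517355e-06]), 'ee_pos': array([302.39806298, 658.02315695, 230.1380141 ]), 'tool_rot': array([-3.13937308e+00,  1.04054189e-04,  2.71087740e+00]), 'contact_force': array([-0.76354072,  0.73662744,  0.29142024]), 'torque': array([-0.01972405, -0.05648531,  0.0074852 ]), 'opening': 0.9986465275225946}
[[0.577, 0.571, -0.585, 1213.33], [0.817, -0.392, 0.423, -438.545], [0.012, -0.721, -0.692, 856.736], [0.0, 0.0, 0.0, 1.0]] [[499.39839846   0.         275.77303008]
 [  0.         499.39839846 211.15917602]
 [  0.           0.           1.        ]]
[[1.0, 0.014, -0.003, 559.174], [0.012, -0.726, 0.688, -795.702], [0.007, -0.687, -0.726, 947.737], [0.0, 0.0, 0.0, 1.0]] [[487.72418201   0.         285.71625772]
 [  0.         487.72418201 209.69271175]
 [  0.           0.           1.        ]]
```

View pics/scene0.png

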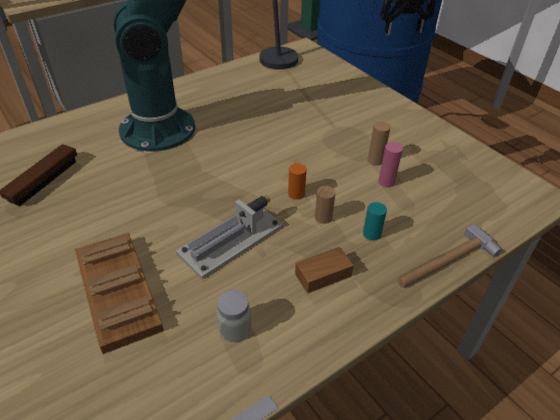

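View pics/side0.png

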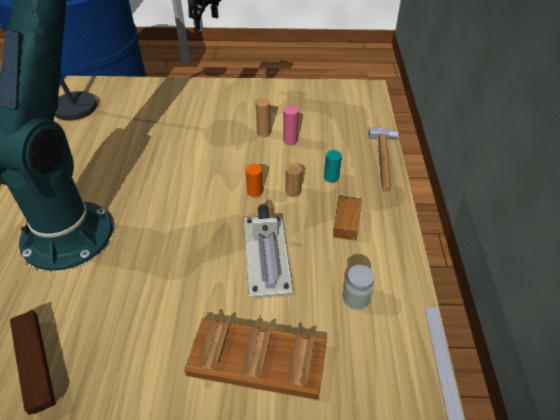

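Scene view: brown blanks stand at (379,143) and (325,205). The look-alikes are pink (391,165), orange (297,181) and turquoise (374,221), and the offcut (324,268) and hammer handle (440,262) are also brown. Side view: the brown blanks are at (263,118) and (293,180), the jig at (267,255) with its stop at the top, and the rack at (257,357). Next I'll measure them.

```bash
python3 - <<'E'
from h import *
A=dict(np.load('s0.npz'));B=dict(np.load('d0.npz'))
def top(c,box,name):
    P=pts(c);x0,y0,x1,y1=box;Q=P[y0:y1,x0:x1].reshape(-1,3);ok=(c['depth'][y0:y1,x0:x1]>0).ravel()
    Q=Q[ok]; Q=Q[Q[:,2]>20]; zt=np.percentile(Q[:,2],97);t=Q[Q[:,2]>zt-5]
    (r)=cv2.minEnclosingCircle(t[:,:2].astype(np.float32)); print(name,'top',round(zt,1),len(t),'mid',((t.min(0)+t.max(0))/2).round(1),'circ',np.round(r[0],1),round(r[1],1))
for n,a,b in [('far',(366,115,392,168),(252,95,272,140)),('near',(313,183,338,225),(284,160,303,200)),('orange',(286,160,308,200),(244,160,264,200)),('pink',(384,140,402,190),(280,102,300,148)),('turq',(362,200,388,242),(322,148,343,185)),('jar',(213,288,255,342),(340,262,375,310)),('offcut',(292,246,355,292),(330,192,365,242)),]:
    top(A,a,n+' S');top(B,b,n+' D')
# height map of jig/rack
for c,nm in((A,'S'),(B,'D')):
    P=pts(c)
    for lab,bx in(('jig',(175,190,295,275) if nm=='S' else (238,200,298,300)),('rack',(70,228,165,350) if nm=='S' else (182,312,332,398))):
        x0,y0,x1,y1=bx;Q=P[y0:y1,x0:x1].reshape(-1,3)
        lo=(8,17) if lab=='jig' else (22,34)
        t=Q[(Q[:,2]>lo[0])&(Q[:,2]<lo[1])]
        r=cv2.minAreaRect(t[:,:2].astype(np.float32));print(nm,lab,len(t),np.round(r[0],1),np.round(r[1],1),round(r[2],2),'zmed',np.median(t[:,2]).round(1))
        hi=Q[Q[:,2]>(68 if lab=='jig' else 40)]
        print('  high',len(hi),hi.min(0).round(0),hi.max(0).round(0))
    print('table z',np.median(P[200:210,450:460,2]) if nm=='S' else np.median(P[300:310,100:150,2]))
E
```

```text
far S top 115.9 191 mid [517.4 409.1 114.2] circ [519.7 407.1] 67.3
far D top 118.5 100 mid [481.1 432.7 117.2] circ [479.9 433.1] 23.2
near S top 86.3 188 mid [574.6 165.9  84.7] circ [574.3 166.5] 23.1
near D top 89.2 138 mid [572.9 168.2  87.6] circ [572.8 168.2] 24.8
orange S top 86.5 164 mid [468.8 163.9  84.5] circ [469.  163.4] 22.1
orange D top 88.7 137 mid [467.2 167.9  87.6] circ [467.1 167. ] 22.3
pink S top 115.9 153 mid [563.4 390.6 114.7] circ [564.4 389.5] 24.1
pink D top 118.2 115 mid [563.1 391.2 117.1] circ [562.6 392.6] 24.7
turq S top 86.3 208 mid [683.7 224.5  85.4] circ [682.9 224.9] 22.5
turq D top 89.0 125 mid [683.3 228.5  87.6] circ [681.8 228.9] 22.1
jar S top 91.4 623 mid [ 719.2 -178.1   89.6] circ [ 719.  -178.2] 29.7
jar D top 93.2 452 mid [ 717.7 -175.2   92.2] circ [ 717.9 -175.1] 29.4
offcut S top 42.0 1050 mid [713.3  51.9  40.6] circ [714.3  51.9] 62.1
offcut D top 44.5 624 mid [712.5  54.9  43.5] circ [715.5  55.2] 60.1
S jig 1752 [505.2 -14.9] [104.5 328.1] 6.5 zmed 11.6
  high 338 [ 473. -439.   68.] [1213.   55.  857.]
S rack 4634 [ 501.1 -332.3] [120.  274.6] 80.39 zmed 27.9
  high 1227 [ 388. -439.   40.] [1213. -266.  857.]
table z -0.9186548970589001
D jig 1860 [509.  -53.9] [100.  243.9] 7.03 zmed 12.8
  high 329 [ 474. -796.   68.] [559.  61. 948.]
D rack 5484 [ 500.8 -328.5] [121.9 270.3] 80.52 zmed 28.8
  high 1617 [ 385. -796.   40.] [ 615. -261.  948.]
table z 0.6331563973456014
```

```bash
python3 - <<'E'
from h import *
a=cv2.imread('pics/scene0.png')
l=cv2.resize(a[105:245,280:405],None,fx=3,fy=3,interpolation=cv2.INTER_CUBIC)
m=cv2.resize(a[180:350,70:290],None,fx=1.8,fy=1.8,interpolation=cv2.INTER_CUBIC)
h=max(l.shape[0],m.shape[0]);f=lambda x:np.pad(x,((0,h-x.shape[0]),(0,0),(0,0)))
cv2.imwrite('pics/crop1.png',np.hstack([f(l),f(m)]))
E
```

```text
(no output)
```

View pics/crop1.png

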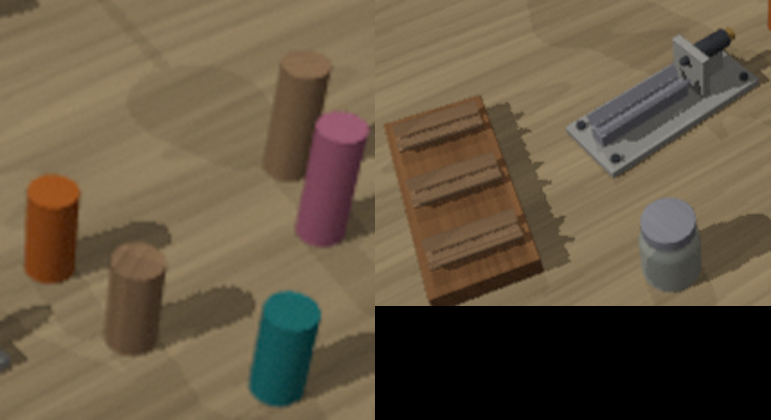

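The crop shows two plain brown blanks and no others: the tall one beside the pink cylinder (blank_a, top 115–118 mm) and the shorter one between orange and turquoise (blank_c, top 86–89 mm). The rack is empty and the jig's stop points at +y. I'll refine blank_a, the jig and the rack.

```bash
cat >> h.py <<'E'
def region(c,x,y,z):
    P=pts(c);m=(P[...,0]>x[0])&(P[...,0]<x[1])&(P[...,1]>y[0])&(P[...,1]<y[1])&(P[...,2]>z[0])&(P[...,2]<z[1])&(c['depth']>0)
    return P[m]
E
python3 - <<'E'
from h import *
A=dict(np.load('s0.npz'));B=dict(np.load('d0.npz'))
for c,n in((A,'S'),(B,'D')):
    for nm,x,y,z in(('A',(440,525),(395,480),(108,123)),('C',(535,615),(130,205),(80,93)),('jigbase',(420,590),(-200,100),(8,16)),('stop',(440,580),(-60,30),(70,83)),('barrel',(440,560),(5,110),(50,90)),('bed',(430,590),(-190,-20),(30,60)),('rack',(330,660),(-440,-230),(23,34)),('rails',(330,660),(-440,-230),(40,65))):
        t=region(c,x,y,z)
        if nm in'AC': t=t[t[:,2]>np.percentile(t[:,2],95)-5]
        r=cv2.minAreaRect(t[:,:2].astype(np.float32))
        print(n,nm,len(t),'rect',np.round(r[0],1),np.round(r[1],1),round(r[2],1),'mean',t.mean(0).round(1),'zmax',np.percentile(t[:,2],97).round(1))
E
python3 -m pendant '[[0.1,[0,0,0],[0,-1,0]],[0.1,[0,0,0],[0,-1,0]],[0.1,[0,0,0],[0,-1,0]],[0.1,[0,0,0],[0,-1,0]]]'
```

```text
S A 127 rect [480.6 427.2] [41.2 44.9] 72.0 mean [481.6 427.4 114.3] zmax 116.8
S C 183 rect [574.1 166. ] [40.7 44.8] 65.9 mean [575.2 165.5  84.3] zmax 87.0
S jigbase 1709 rect [510.2 -58.1] [104.5 241.1] 6.5 mean [532.5 -71.6  11.5] zmax 14.9
S stop 219 rect [501.2   4.8] [62.7 50.3] 9.3 mean [504.7  -3.8  75.1] zmax 79.5
S barrel 190 rect [500.6  30.1] [23.8 51.6] 8.9 mean [504.3  28.2  69. ] zmax 75.9
S bed 749 rect [513.  -89.3] [ 49.3 151.1] 12.0 mean [509.7 -95.2  40.1] zmax 48.4
S rack 4617 rect [ 501.1 -332.3] [120.  274.6] 80.4 mean [ 521.7 -337.    28.1] zmax 32.0
S rails 1178 rect [ 502.2 -332.4] [ 99.5 222.2] 80.4 mean [ 508.5 -333.9   44.5] zmax 48.6
D A 93 rect [481.1 432.5] [38.8 42.2] 2.2 mean [480.8 431.  117. ] zmax 119.7
D C 126 rect [573.8 170. ] [40.8 42.6] 42.1 mean [573.3 169.3  87. ] zmax 90.1
D jigbase 1784 rect [509.  -53.9] [100.  243.9] 7.0 mean [511.1 -80.9  12.7] zmax 15.6
D stop 224 rect [501.9   6.5] [58.9 47.3] 6.4 mean [502.1  -1.5  76.2] zmax 81.0
D barrel 148 rect [499.   33.1] [24.7 55.6] 2.8 mean [498.4  29.6  73. ] zmax 77.6
D bed 762 rect [509.  -89.3] [ 48.3 143.2] 7.2 mean [514.2 -94.8  40.9] zmax 49.7
D rack 5451 rect [ 500.8 -328.5] [121.9 270.3] 80.5 mean [ 503.7 -335.7   29. ] zmax 32.8
D rails 1567 rect [ 500.8 -327.9] [102.7 220.1] 80.2 mean [ 503.  -330.7   45. ] zmax 49.8
t: 0.5
ee_pos: [302.3, 659.4, 232.0]
tool_rot: [3.139, 0.563, 2.71]
contact_force: [0.2, -0.4, -1.7]
opening: 0.899
```

```bash
cat >> h.py <<'E'
def tgt(p,Rt=None,s=None):
    s=s or get_state();Rc=R.from_euler('xyz',s['tool_rot']);v=Rc.inv().apply(np.array(p)-s['ee_pos'])/30
    print('t',s['t'],'ee',s['ee_pos'].round(1),'z',Rc.as_matrix()[:,2].round(3),'x',Rc.as_matrix()[:,0].round(3),'shift',v.round(2),'turn',None if Rt is None else (np.degrees((Rc.inv()*Rt).as_rotvec())/8).round(2),'F',s['contact_force'].round(1),'open',round(s['opening'],3))
def pose(phi,psi):
    "tool R: horizontal heading psi deg of tool x, tilted phi about tool y from pointing down"
    a=np.radians(psi);x=[np.cos(a),np.sin(a),0];z=[0,0,-1];return R.from_matrix(np.array([x,np.cross(z,x),z]).T)*R.from_euler('y',phi,degrees=True)
E
python3 -m pendant '[[0.1,[0,0,0],[0,-1,0]],[0.1,[0,0,0],[0,-1,0]],[0.1,[0,0,0],[0,-1,0]],[0.1,[0,0,0],[0,-0.5,0]],[0.1,[0,0,0],[0,0,0]]]'
python3 -c "
from h import *
Rt=pose(-60,155.3);z=Rt.as_matrix()[:,2]
tgt(np.array([481,430,65])+(22-100)*z,Rt);tgt(np.array([481,430,65])+22*z,Rt);print(get_state()['joint_pos'].round(2))"
```

```text
t: 1.0
ee_pos: [298.5, 659.6, 226.6]
tool_rot: [-3.129, 1.048, 2.728]
contact_force: [-1.1, 0.4, -0.3]
opening: 0.899
t 1.0 ee [298.5 659.6 226.6] z [ 0.788 -0.36  -0.5  ] x [-0.458  0.201 -0.866] shift [ 0.34 -4.42  7.64] turn [0.01 0.   0.06] F [-1.1  0.4 -0.3] open 0.899
t 1.0 ee [298.5 659.6 226.6] z [ 0.788 -0.36  -0.5  ] x [-0.458  0.201 -0.866] shift [ 0.34 -4.43 10.97] turn [0.01 0.   0.06] F [-1.1  0.4 -0.3] open 0.899
[-1.86  0.88  0.51  1.59  0.64  1.2  -0.67]
```

```bash
python3 -m pendant '[[0.1,[0,-1,0.5],[0,0,0]],[0.1,[0,-1,0.5],[0,0,0]],[0.1,[0,-1,0.5],[0,0,0]],[0.1,[0,-1,0.5],[0,0,0]],[0.1,[0.34,-0.4,0.5],[0,0,0]]]' >/dev/null
python3 -m pendant '[[0.1,[0,0,1],[0,0,0]],[0.1,[0,0,1],[0,0,0]],[0.1,[0,0,1],[0,0,0]],[0.1,[0,0,1],[0,0,0]],[0.1,[0,0,0.5],[0,0,0]]]' >/dev/null
python3 -m pendant '[[0.1,[0,0,0],[0,0,0]],[0.1,[0,0,0],[0,0,0]]]'
python3 - <<'E'
from h import *
Rt=pose(-60,155.3);z=Rt.as_matrix()[:,2]
s=get_state();c=camera('wrist');cv2.imwrite('pics/w1.png',c['img'][...,::-1])
T=np.eye(4);T[:3,:3]=R.from_euler('xyz',s['tool_rot']).as_matrix();T[:3,3]=s['ee_pos'];c['T']=T@c['T_tool_cam']
t=region(c,(440,525),(390,480),(20,130));zt=np.percentile(t[:,2],97);q=t[t[:,2]>zt-5]
print(zt,cv2.minAreaRect(q[:,:2].astype(np.float32)),len(q))
tgt(np.array([481,430,65])+(22)*z,Rt)
E
```

```text
t: 2.2
ee_pos: [408.2, 465.7, 117.8]
tool_rot: [3.139, 1.046, 2.709]
contact_force: [-1.0, 0.4, 0.4]
opening: 0.905
114.49027355011188 ((476.30517578125, 433.22906494140625), (43.155906677246094, 35.80278778076172), 64.08760070800781) 659
t 2.25 ee [407.6 466.5 117.7] z [ 0.787 -0.359 -0.502] x [-0.455  0.21  -0.865] shift [ 0.15 -0.09  3.98] turn [ 0.02 -0.01 -0.  ] F [-0.6  0.1 -0.1] open 0.897
```

View pics/w1.png

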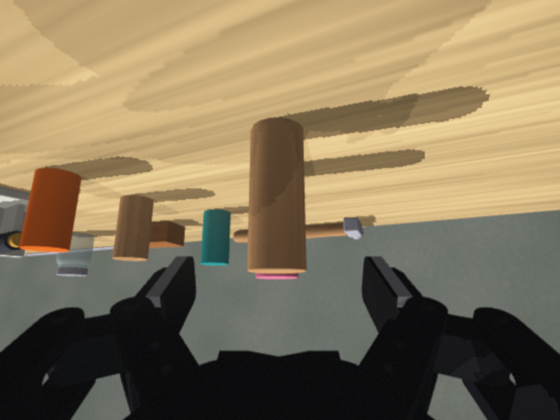

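The wrist view shows blank_a at (277,200), centred between the fingers at (180,280) and (385,280), with pink just visible behind it at (277,277). I'll advance and close.

```bash
python3 -m pendant '[[0.1,[0.15,-0.07,1],[0,0,0]],[0.1,[0,0,1],[0,0,0]],[0.1,[0,0,1],[0,0,0]],[0.1,[0,0,0.9],[0,0,0]],[0.1,[0,0,0],[0,0,0]]]'
python3 -m pendant '[[1,[0,0,0],[0,0,0]],[1,[0,0,0],[0,0,0]],[1,[0,0,0],[0,0,0]],[1,[0,0,0],[0,0,0]],[1,[0,0,0],[0,0,0]]]'
python3 -m pendant '[[1,[0,0,0],[0,0,0]],[1,[0,0,0],[0,0,0]],[1,[0,0,0],[0,0,0]],[1,[0,0,0],[0,0,0]],[1,[0,0,0],[0,0,0]]]'
```

```text
t: 2.75
ee_pos: [498.5, 420.4, 54.8]
tool_rot: [-3.139, 1.049, 2.711]
contact_force: [-0.1, -1.0, 0.3]
opening: 0.899
t: 3.25
ee_pos: [496.9, 423.6, 55.4]
tool_rot: [3.138, 1.046, 2.71]
contact_force: [-3.5, 2.0, 3.3]
opening: 0.498
t: 3.75
ee_pos: [497.7, 422.1, 55.4]
tool_rot: [3.14, 1.048, 2.71]
contact_force: [-1.0, 2.5, 5.5]
opening: 0.504
```

```bash
python3 -m pendant '[[1,[-0.866,0,-0.5],[0,0,0]],[1,[-0.866,0,-0.5],[0,0,0]],[1,[-0.866,0,-0.5],[0,0,0]],[1,[-0.866,0,-0.5],[0,0,0]],[1,[-0.866,0,-0.5],[0,0,0]]]'
python3 -m pendant '[[1,[0,0,0],[0,1,0]],[1,[0,0,0],[0,1,0]],[1,[0,0,0],[0,1,0]],[1,[0,0,0],[0,1,0]],[1,[0,0,0],[0,1,0]]]' >/dev/null
python3 -m pendant '[[1,[0,0,0],[0,1,0]],[1,[0,0,0],[0,1,0]],[1,[0,0,0],[0,0.5,0]],[1,[0,0,0],[0,0,0]],[1,[0,0,0],[0,0,0]]]'
python3 - <<'E'
from h import *
Rg=pose(-60,155.3);c=Rg.inv().apply(np.array([481,430,57.5])-[497.7,422.1,55.4]);print('center in tool',c)
for n,p in(('over',(514.7,-99.7,150)),):
    Rt=pose(30,96.8);tgt(np.array(p)-Rt.apply(c),Rt)
Rt=pose(0,96.8);tgt(np.array([515,-100,200])-Rt.apply(c),Rt)
print(get_state()['joint_pos'].round(2))
E
```

```text
t: 4.25
ee_pos: [496.7, 419.5, 204.7]
tool_rot: [-3.135, 1.046, 2.714]
contact_force: [-0.7, 1.5, -2.4]
opening: 0.5
t: 5.25
ee_pos: [496.4, 419.9, 203.4]
tool_rot: [-3.138, -0.001, 2.709]
contact_force: [0.1, 1.1, -1.9]
opening: 0.496
center in tool [  7.41796488   0.19883447 -17.04829205]
t 5.25 ee [496.4 419.9 203.4] z [-0.002 -0.003 -1.   ] x [-0.908  0.419  0.001] shift [ -7.77 -15.41   2.45] turn [-1.94  3.42  7.12] F [ 0.1  1.1 -1.9] open 0.496
t 5.25 ee [496.4 419.9 203.4] z [-0.002 -0.003 -1.   ] x [-0.908  0.419  0.001] shift [ -7.95 -15.69   0.73] turn [-0.03  0.01  7.3 ] F [ 0.1  1.1 -1.9] open 0.496
[-0.74  0.53 -0.05  1.8   0.04  0.81  0.33]
```

```bash
python3 -m pendant '[[1,[0,0,0],[0,0,1]],[1,[0,0,0],[0,0,1]],[1,[0,0,0],[0,0,1]],[1,[0,0,0],[0,0,1]],[1,[0,0,0],[0,0,1]]]' >/dev/null
python3 -m pendant '[[1,[0,0,0],[0,0,1]],[1,[0,0,0],[0,0,1]],[1,[0,0,0],[0,0,0.3]],[1,[-0.5,0,0],[0,0,0]],[1,[-1,0,0],[0,0,0]]]'
for i in 1 2; do python3 -m pendant '[[1,[-1,0,0],[0,0,0]],[1,[-1,0,0],[0,0,0]],[1,[-1,0,0],[0,0,0]],[1,[-1,0,0],[0,0,0]],[1,[-1,0,0],[0,0,0]]]' ; done
python3 -m pendant '[[1,[-1,0,0],[0,0,0]],[1,[-1,0,0],[0,0,0]],[1,[-1,0,0],[0,0,0]],[1,[-1,0,0],[0,0,0]],[1,[0,0,0],[0,0,0]]]' 
python3 -m pendant '[[1,[0,0,0],[0,1,0]],[1,[0,0,0],[0,1,0]],[1,[0,0,0],[0,1,0]],[1,[0,0,0],[0,0.75,0]],[1,[0,0,0],[0,0,0]]]' 
cat > w.py <<'E'
from h import *
def meas(z=(100,300),save=None):
    "blank in hand, region near tool, from side+scene depth; axis fit by PCA of brown points"
    s=get_state()
    for n in('scene','side'):
        c=camera(n);P=pts(c);hsv=cv2.cvtColor(c['img'],cv2.COLOR_RGB2HSV)
        m=(abs(P-s['ee_pos']).max(-1)<110)&(P[...,2]>z[0])&(P[...,2]<z[1])&(hsv[...,0]<20)&(hsv[...,1]>50)&(hsv[...,2]>40)
        q=P[m]
        if save: cv2.imwrite(f'pics/{save}_{n}.png',c['img'][...,::-1])
        if len(q)<20: print(n,'few',len(q));continue
        r=cv2.minAreaRect(q[:,:2].astype(np.float32));w=np.linalg.svd(q-q.mean(0),full_matrices=False)[2][0]
        e=(q-q.mean(0))@w
        lo,hi=np.percentile(e,1),np.percentile(e,99)
        print(n,len(q),'ends',(q.mean(0)+lo*w).round(1),(q.mean(0)+hi*w).round(1),'dir',w.round(3),'len',round(hi-lo,1),'rect',np.round(r[0],1),np.round(r[1],1),round(r[2],1),'z',np.percentile(q[:,2],[2,98]).round(1))
E
python3 - <<'E'
from w import *
meas((90,300),'j1')
c=np.array([7.4,.2,-17]);Rt=pose(30,96.8)
for h in(150,62): tgt(np.array([514.7,-99.7,h])-Rt.apply(c),Rt)
s=get_state();print('pred centre',s['ee_pos']+R.from_euler('xyz',s['tool_rot']).apply(c))
E
```

```text
t: 6.25
ee_pos: [499.7, 380.2, 204.2]
tool_rot: [-3.141, -0.0, 1.701]
contact_force: [0.2, -0.3, -0.8]
opening: 0.5
t: 6.75
ee_pos: [519.1, 226.5, 204.7]
tool_rot: [-3.14, 0.001, 1.694]
contact_force: [0.0, 0.1, -1.1]
opening: 0.498
t: 7.25
ee_pos: [537.1, 78.1, 204.7]
tool_rot: [-3.14, 0.001, 1.694]
contact_force: [0.2, 0.9, -1.0]
opening: 0.5
t: 7.75
ee_pos: [552.0, -45.4, 205.1]
tool_rot: [-3.141, 0.004, 1.686]
contact_force: [0.2, -0.0, -2.1]
opening: 0.499
t: 8.25
ee_pos: [552.1, -43.8, 203.0]
tool_rot: [-3.138, -0.522, 1.684]
contact_force: [-0.4, -1.1, -2.0]
opening: 0.501
scene 948 ends [ 568.1 -106.9  228.9] [558.8   9.1 231.6] dir [-0.08   0.997  0.023] len 116.4 rect [564. -65.] [ 52.8 154.7] 3.8 z [205.  265.5]
side 465 ends [580.6 -91.9 213.7] [484.3 -89.  285.6] dir [-0.801  0.024  0.598] len 120.2 rect [557.  -77.2] [134.4  49.5] 6.4 z [205.  294.5]
t 8.35 ee [552.4 -39.3 204.6] z [-0.062  0.495 -0.867] x [-0.104  0.86   0.499] shift [-2.76 -1.49  1.22] turn [-0.02  0.01  0.01] F [ 0.2  1.7 -1.2] open 0.495
t 8.35 ee [552.4 -39.3 204.6] z [-0.062  0.495 -0.867] x [-0.104  0.86   0.499] shift [-4.22 -1.49  3.77] turn [-0.02  0.01  0.01] F [ 0.2  1.7 -1.2] open 0.495
pred centre [552.86848582 -41.29217291 222.98995608]
```

View pics/j1_scene.png

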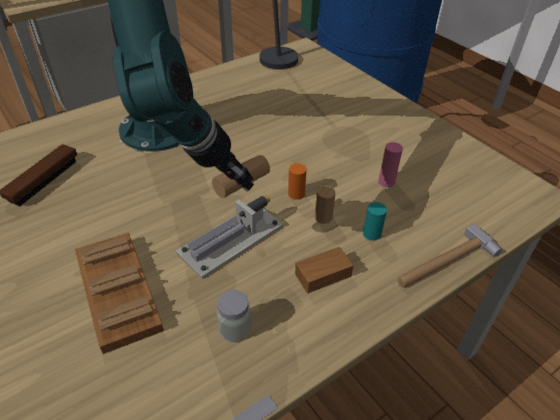

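The scene view shows blank_a held level at (240,177), with the jig clear below at (232,240). Blank_c is still at (325,205).

```bash
python3 -m pendant '[[1,[-0.92,-0.5,0.4],[0,0,0]],[1,[-0.92,-0.5,0.4],[0,0,0]],[1,[-0.92,-0.5,0.4],[0,0,0]],[1,[0,0,0],[0,0,0]],[1,[0,0,0],[0,0,0]]]'
python3 - <<'E'
from w import *
meas((100,300),'j2')
c=np.array([7.4,.2,-17]);Rt=pose(30,96.8)
for h in(90,68): tgt(np.array([514.7,-99.7,h])-Rt.apply(c),Rt)
s=get_state();print('pred centre',s['ee_pos']+R.from_euler('xyz',s['tool_rot']).apply(c))
a=cv2.imread('pics/j2_scene.png');b=cv2.imread('pics/j2_side.png')
cv2.imwrite('pics/j2.png',np.hstack([cv2.resize(a[120:280,160:320],(400,400)),cv2.resize(b[180:310,200:330],(400,400))]))
E
```

```text
t: 8.85
ee_pos: [515.1, -96.4, 133.0]
tool_rot: [-3.141, -0.524, 1.694]
contact_force: [-0.0, 0.8, -1.6]
opening: 0.496
scene 931 ends [519.7 -43.6 157.5] [ 539.5 -196.4  171.4] dir [ 0.128 -0.988  0.089] len 154.7 rect [ 526.6 -118.4] [ 84.1 152.3] 30.8 z [135.8 232.2]
side 355 ends [ 534.6 -148.2  137. ] [ 479.1 -153.2  238.7] dir [-0.479 -0.043  0.877] len 116.0 rect [ 521.1 -157.1] [ 72.5 132.1] 89.2 z [133.6 230.8]
t 8.95 ee [516.4 -96.1 133.8] z [-0.06   0.496 -0.866] x [-0.109  0.859  0.5  ] shift [-1.07 -0.08  1.78] turn [-0.01  0.    0.05] F [ 0.1  0.5 -1.7] open 0.495
t 8.95 ee [516.4 -96.1 133.8] z [-0.06   0.496 -0.866] x [-0.109  0.859  0.5  ] shift [-1.44 -0.09  2.41] turn [-0.01  0.    0.05] F [ 0.1  0.5 -1.7] open 0.495
pred centre [516.86462893 -98.18427676 152.1975815 ]
```

View pics/j2.png

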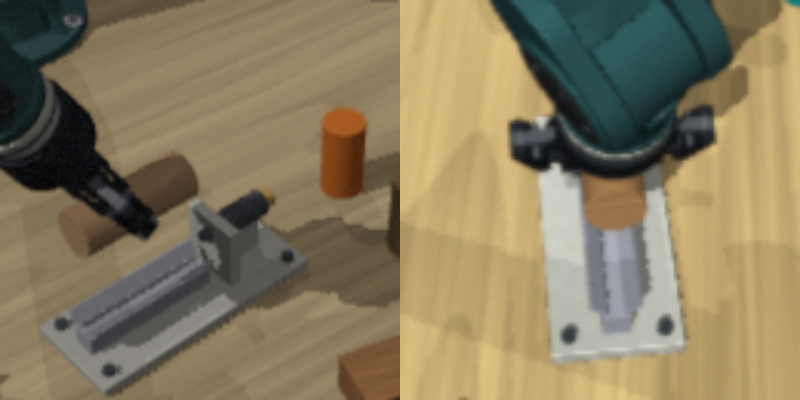

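Both crops show blank_a above and parallel to the bed. Its rear end face is at scene (190,212) and side (270,247), and the stop is ahead of it. I'll check the rear end by two rays before lowering.

```bash
cat >> h.py <<'E'
CAM={n:dict(np.load(f)) for n,f in(('scene','s0.npz'),('side','d0.npz'))}
def ray(n,u,v):
    c=CAM[n];K=c['intrinsics'];T=c['T'];d=T[:3,:3]@[(u-K[0,2])/K[0,0],(v-K[1,2])/K[1,1],1];return T[:3,3],d/np.linalg.norm(d)
def plane(n,u,v,h):
    o,d=ray(n,u,v);return (o+d*(h-o[2])/d[2]).round(1)
def tri(a,b):
    (o,d),(p,e)=ray('scene',*a),ray('side',*b);k=np.linalg.lstsq(np.array([d,-e]).T,p-o,rcond=None)[0]
    x,y=o+k[0]*d,p+k[1]*e;return ((x+y)/2).round(1),round(float(np.linalg.norm(x-y)),1)
E
python3 -c "
from h import *
print(tri((190,212),(270,247)),plane('scene',190,212,152),plane('side',270,247,152))"
python3 -m pendant '[[1,[-0.5,-0.02,0.8],[0,0,0]],[1,[-0.5,-0.02,0.8],[0,0,0]],[1,[-0.25,-0.02,0.4],[0,0,0]],[1,[0,0,0],[0,0,0]],[1,[0,0,0],[0,0,0]]]'
python3 -c "
from h import *
c=np.array([7.4,.2,-17]);Rt=pose(30,96.8)
tgt(np.array([514.7,-99.7,62])-Rt.apply(c),Rt)"
```

```text
(array([ 524.4, -153.8,  155.3]), 1.0) [ 521.7 -152.9  152. ] [ 524.1 -150.5  152. ]
t: 9.45
ee_pos: [514.5, -100.6, 62.6]
tool_rot: [3.14, -0.524, 1.693]
contact_force: [0.8, -0.3, -1.7]
opening: 0.498
t 9.45 ee [ 514.5 -100.6   62.6] z [-0.06   0.497 -0.866] x [-0.106  0.859  0.5  ] shift [-0.23  0.    0.6 ] turn [-0.   -0.    0.02] F [ 0.8 -0.3 -1.7] open 0.498
```

The rear end comes out at (523.5,−153,153), within 2–3 mm of the prediction. I'll lower it gently.

```bash
python3 -m pendant '[[1,[-0.1,0,0.2],[0,0,0]],[1,[-0.08,0,0.22],[0,0,0]],[1,[0,0,0],[0,0,0]],[1,[0,0,0],[0,0,0]]]'
for i in 1 2 3; do python3 -m pendant '[[1,[-0.03,0,0.058],[0,0,0]],[1,[0,0,0],[0,0,0]],[1,[0,0,0],[0,0,0]]]'; done
```

```text
t: 9.85
ee_pos: [513.5, -99.6, 48.2]
tool_rot: [-3.142, -0.524, 1.692]
contact_force: [-0.5, 1.2, -1.0]
opening: 0.497
t: 10.15
ee_pos: [513.9, -99.7, 46.3]
tool_rot: [3.141, -0.523, 1.692]
contact_force: [0.2, 0.2, -1.1]
opening: 0.498
t: 10.45
ee_pos: [514.6, -99.4, 45.6]
tool_rot: [3.139, -0.525, 1.693]
contact_force: [1.2, 0.0, 7.4]
opening: 0.499
t: 10.75
ee_pos: [514.7, -99.4, 45.5]
tool_rot: [3.139, -0.527, 1.693]
contact_force: [-0.9, -2.9, 19.0]
opening: 0.496
```

```bash
python3 -m pendant '[[1,[0.03,0,-0.058],[0,0,0]],[0.4,[0,0,0],[0,0,0]],[0.4,[0,0,0],[0,0,0]],[0.4,[0,0,0],[0,0,0]],[0.4,[0,0,0],[0,0,0]]]'
python3 - <<'E'
from w import *
meas((45,95),'j3')
a=cv2.imread('pics/j3_scene.png');b=cv2.imread('pics/j3_side.png')
cv2.imwrite('pics/j3.png',np.hstack([cv2.resize(a[150:290,160:300],(400,400)),cv2.resize(b[190:320,200:330],(400,400))]))
E
```

```text
t: 11.25
ee_pos: [513.1, -99.4, 43.9]
tool_rot: [-3.141, -0.524, 1.691]
contact_force: [0.2, -0.1, -0.1]
opening: 0.602
scene 735 ends [518.2 -46.2  76.8] [ 530.5 -161.3   70.3] dir [ 0.106 -0.993 -0.056] len 115.9 rect [515.4 -80.5] [ 59.6 163.9] 10.5 z [52.1 85. ]
side 237 ends [ 559.6 -149.2   67. ] [ 500.7 -156.6   68.3] dir [-0.992 -0.125  0.022] len 59.3 rect [ 518.5 -146. ] [109.   26.6] 6.4 z [46.7 85.1]
```

View pics/j3.png

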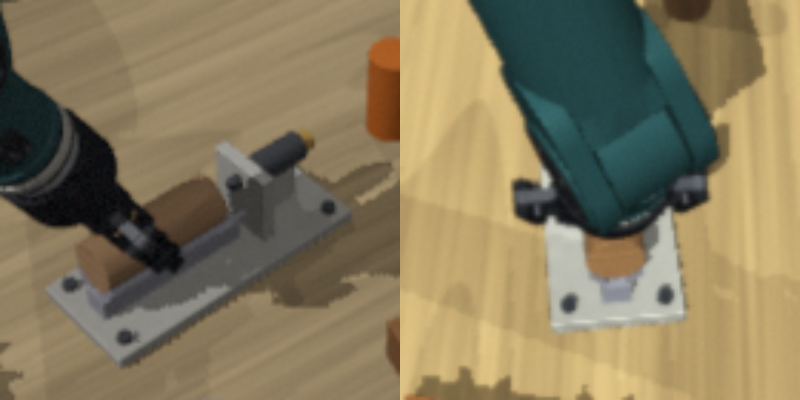

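Blank_a lies in the V with its rear end flush near the bed's open end, and the front is a little short of the punch. I'll regrip and push along the bed.

```bash
python3 -m pendant '[[1,[0,0,0],[0,0,0]],[1,[0,0,0],[0,0,0]],[1,[0,0,0],[0,0,0]],[1,[0,0,0],[0,0,0]]]'
python3 -m pendant '[[1,[0.14,0,0.083],[0,0,0]],[1,[0.14,0,0.083],[0,0,0]],[1,[0,0,0],[0,0,0]],[1,[0,0,0],[0,0,0]]]'
for i in 1 2 3; do python3 -m pendant '[[1,[0.1,0,0.058],[0,0,0]],[1,[0,0,0],[0,0,0]],[1,[0,0,0],[0,0,0]]]'; done
```

```text
t: 11.75
ee_pos: [514.7, -99.7, 44.6]
tool_rot: [3.139, -0.523, 1.692]
contact_force: [2.5, -0.7, 1.7]
opening: 0.499
t: 12.15
ee_pos: [514.2, -95.6, 44.5]
tool_rot: [3.137, -0.515, 1.69]
contact_force: [1.2, -8.8, 9.5]
opening: 0.5
t: 12.45
ee_pos: [513.9, -92.9, 44.5]
tool_rot: [3.137, -0.514, 1.69]
contact_force: [0.5, -11.4, 10.4]
opening: 0.5
t: 12.75
ee_pos: [513.5, -89.6, 44.5]
tool_rot: [3.137, -0.514, 1.69]
contact_force: [1.1, -11.5, 11.2]
opening: 0.495
t: 13.05
ee_pos: [513.1, -86.3, 44.5]
tool_rot: [3.137, -0.513, 1.69]
contact_force: [0.7, -12.1, 10.5]
opening: 0.499
```

```bash
python3 -m pendant '[[1,[0.025,0,-0.043],[0,0,0]],[1,[0,0,0],[0,0,0]],[1,[0,0,0],[0,0,0]]]'
for i in 1 2 3; do python3 -m pendant '[[1,[0.087,0,0.05],[0,0,0]],[1,[0,0,0],[0,0,0]],[1,[0,0,0],[0,0,0]]]'; done
```

```text
t: 13.35
ee_pos: [511.7, -81.4, 45.3]
tool_rot: [3.14, -0.52, 1.691]
contact_force: [1.9, -6.7, 3.6]
opening: 0.497
t: 13.65
ee_pos: [511.4, -78.6, 45.2]
tool_rot: [3.14, -0.52, 1.691]
contact_force: [1.9, -6.6, 2.8]
opening: 0.496
t: 13.95
ee_pos: [511.2, -76.5, 45.1]
tool_rot: [3.14, -0.518, 1.691]
contact_force: [2.3, -7.1, 3.2]
opening: 0.497
t: 14.25
ee_pos: [511.1, -74.5, 45.1]
tool_rot: [3.139, -0.517, 1.691]
contact_force: [0.7, -10.3, 4.9]
opening: 0.5
```

```bash
for i in 1 2 3 4; do python3 -m pendant '[[1,[0.07,0,0.04],[0,0,0]],[1,[0,0,0],[0,0,0]],[1,[0,0,0],[0,0,0]]]'|egrep 'ee|force'; done
```

```text
ee_pos: [510.9, -73.0, 45.0]
contact_force: [1.7, -10.2, 4.8]
ee_pos: [510.7, -71.4, 45.0]
contact_force: [1.6, -11.3, 5.2]
ee_pos: [510.7, -71.2, 44.9]
contact_force: [0.4, -14.9, 9.1]
ee_pos: [510.8, -71.3, 44.9]
contact_force: [-0.6, -20.5, 11.2]
```

```bash
python3 -m pendant '[[1,[0.05,0,0.03],[0,0,0]],[1,[0,0,0],[0,0,0]],[1,[0,0,0],[0,0,0]],[1,[0,0,0],[0,0,0]],[1,[0,0,0],[0,0,0]]]'|egrep 'ee|force'
python3 - <<'E'
from w import *
for n in('scene','side'): cv2.imwrite(f'pics/j4_{n}.png',camera(n)['img'][...,::-1])
a=cv2.imread('pics/j4_scene.png');b=cv2.imread('pics/j4_side.png')
cv2.imwrite('pics/j4.png',np.hstack([cv2.resize(a[180:260,200:280],(500,500),interpolation=cv2.INTER_CUBIC),cv2.resize(b[220:300,240:300],(300,400),interpolation=cv2.INTER_CUBIC)[:,:].copy() if 0 else cv2.copyMakeBorder(cv2.resize(b[220:300,240:288],(300,500)),0,0,0,0,0)]))
print(tri((0,0),(0,0))[1]*0)
E
for i in 1 2 3 4 5 6 7; do python3 -m pendant '[[1,[0,0,0],[0,0,0]],[1,[0,0,0],[0,0,0]],[1,[0,0,0],[0,0,0]],[1,[0,0,0],[0,0,0]],[1,[0,0,0],[0,0,0]]]'|egrep 'ee|force'; done
```

```text
ee_pos: [510.8, -71.2, 44.8]
contact_force: [-1.0, -23.5, 14.6]
0.0
ee_pos: [510.8, -71.2, 44.9]
contact_force: [-0.7, -22.8, 12.8]
ee_pos: [510.8, -71.3, 44.8]
contact_force: [-0.6, -23.1, 13.2]
ee_pos: [510.8, -71.2, 44.8]
contact_force: [-0.5, -23.5, 14.3]
ee_pos: [510.8, -71.3, 44.8]
contact_force: [-0.2, -23.6, 14.3]
ee_pos: [510.8, -71.2, 44.8]
contact_force: [-0.4, -23.1, 13.7]
ee_pos: [510.8, -71.2, 44.8]
contact_force: [-0.9, -23.2, 13.4]
ee_pos: [510.8, -71.2, 44.8]
contact_force: [-1.1, -23.3, 13.6]
```

View pics/j4.png

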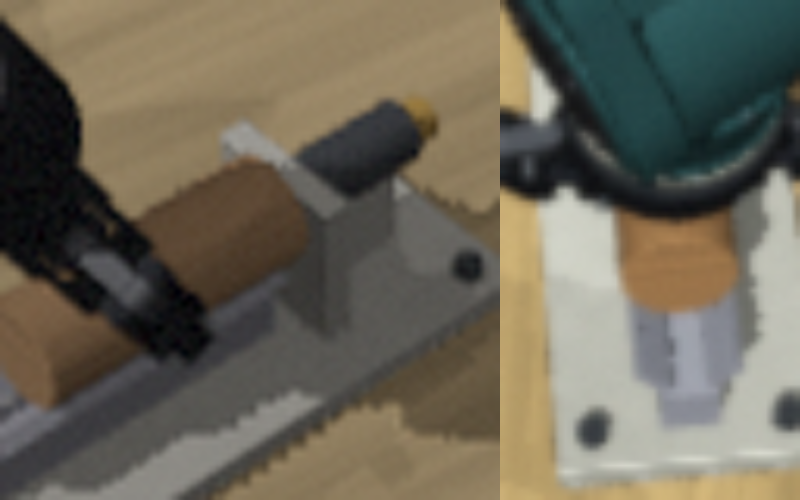

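The crop shows blank_a's front face flush against the stop plate at (305,210), with no punch visible. The pose stalled at y −71.2 under a steady 23 N for over 3 s, so it is marked. I'll back off, lift, and head for the outer notch.

```bash
python3 -m pendant '[[1,[-0.43,0,-0.25],[0,0,0]],[1,[-0.43,0,-0.25],[0,0,0]],[1,[0.25,0,-0.433],[0,0,0]],[1,[0.5,0,-0.866],[0,0,0]],[1,[0.5,0,-0.866],[0,0,0]]]'
python3 -m pendant '[[1,[0.5,0,-0.866],[0,0,0]],[1,[0.2,0,-0.4],[0,0,0]],[1,[0,0,0],[0,0,0]]]'
python3 - <<'E'
from h import *
print(plane('side',268.8,264.8,62))
c=R.from_euler('xyz',[3.139,-.517,1.691]).inv().apply(np.array([511.6,-73.4,62])-[510.8,-71.2,44.8]);print(c)
Rt=pose(30,80.4)
for h in(150,62):tgt(np.array([589.7,-345.3,h])-Rt.apply(c),Rt)
E
```

```text
t: 20.05
ee_pos: [509.7, -86.0, 121.4]
tool_rot: [-3.136, -0.528, 1.692]
contact_force: [1.3, 0.3, -1.3]
opening: 0.5
t: 20.35
ee_pos: [512.3, -88.4, 165.6]
tool_rot: [3.139, -0.523, 1.695]
contact_force: [-0.3, -1.0, -1.5]
opening: 0.498
[ 519.2 -129.2   62. ]
[  6.51945361   0.57210122 -16.07760631]
t 20.35 ee [512.3 -88.4 165.6] z [-0.06   0.496 -0.866] x [-0.107  0.859  0.5  ] shift [-8.11  1.51 -3.41] turn [-1.03 -0.    1.81] F [-0.3 -1.  -1.5] open 0.498
t 20.35 ee [512.3 -88.4 165.6] z [-0.06   0.496 -0.866] x [-0.107  0.859  0.5  ] shift [-9.58  1.51 -0.87] turn [-1.03 -0.    1.81] F [-0.3 -1.  -1.5] open 0.498
```

```bash
python3 -m pendant '[[1,[-0.9,0.17,-0.38],[0,0,0]],[1,[-0.9,0.17,-0.38],[0,0,0]],[1,[-0.9,0.17,-0.38],[0,0,0]],[1,[-0.9,0.17,-0.38],[0,0,0]],[1,[-0.9,0.17,-0.38],[0,0,0]]]'|grep ee
python3 -m pendant '[[1,[-0.9,0.17,-0.38],[0,0,0]],[1,[-0.9,0.17,-0.38],[0,0,0]],[1,[-0.9,0.17,-0.38],[0,0,0]],[1,[-0.9,0.17,-0.38],[0,0,0]]]'|grep ee
python3 -m pendant '[[1,[0,0,0],[-0.52,0,0.9]],[1,[0,0,0],[-0.52,0,0.9]],[1,[0,0,0],[0,0,0]],[1,[0,0,0],[0,0,0]]]'|grep ee
python3 - <<'E'
from w import *
c=[6.5,.5,-16];Rt=pose(30,80.4)
for h in(80,62):tgt(np.array([589.7,-345.3,h])-Rt.apply(c),Rt)
meas((100,300),'r1')
a=cv2.imread('pics/r1_scene.png');b=cv2.imread('pics/r1_side.png')
cv2.imwrite('pics/r1.png',np.hstack([cv2.resize(a[200:360,60:220],(400,400)),cv2.resize(b[270:420,190:340],(400,400))]))
E
```

```text
ee_pos: [554.0, -230.5, 143.7]
ee_pos: [588.4, -343.4, 128.7]
ee_pos: [588.5, -342.7, 130.0]
t 21.65 ee [ 588.5 -342.7  130. ] z [ 0.081  0.495 -0.865] x [0.145 0.853 0.502] shift [-1.12  0.04  1.93] turn [-0.02 -0.01 -0.  ] F [ 0.9 -0.8 -1.5] open 0.498
t 21.65 ee [ 588.5 -342.7  130. ] z [ 0.081  0.495 -0.865] x [0.145 0.853 0.502] shift [-1.42  0.05  2.45] turn [-0.02 -0.01 -0.  ] F [ 0.9 -0.8 -1.5] open 0.498
scene 1067 ends [ 603.  -294.6  149. ] [ 601.  -440.8  206.6] dir [-0.013 -0.93   0.367] len 157.1 rect [ 602.9 -364.4] [124.3 130.2] 46.9 z [137.7 231.1]
side 56 ends [ 610.1 -289.3  159.5] [ 642.7 -407.8  215.4] dir [ 0.241 -0.878  0.414] len 135.0 rect [ 624.5 -347.5] [120.  51.] 86.8 z [146.9 225.1]
```

View pics/r1.png

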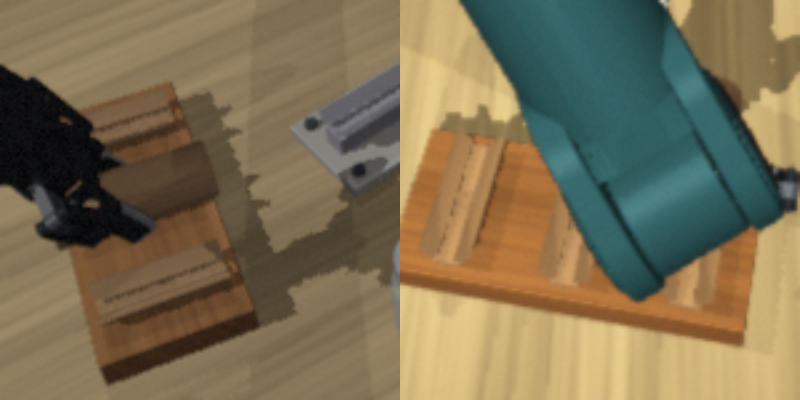

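Blank_a is aligned above the rack's right-hand notch (scene crop: blank at (150,185) raised above the notch line at (165,285)). I'll lower until contact.

```bash
python3 -m pendant '[[1,[-0.45,0.02,0.8],[0,0,0]],[1,[-0.45,0.02,0.8],[0,0,0]],[1,[-0.38,0,0.6],[0,0,0]],[1,[0,0,0],[0,0,0]],[1,[0,0,0],[0,0,0]]]'
for i in 1 2 3; do python3 -m pendant '[[1,[-0.03,0,0.058],[0,0,0]],[1,[0,0,0],[0,0,0]],[1,[0,0,0],[0,0,0]]]'|egrep 'ee|force'; done
```

```text
t: 22.25
ee_pos: [590.8, -344.0, 54.9]
tool_rot: [-3.141, -0.525, 1.402]
contact_force: [0.3, -0.6, -1.5]
opening: 0.5
ee_pos: [591.1, -344.7, 54.3]
contact_force: [0.7, -0.3, -1.7]
ee_pos: [590.6, -344.2, 51.3]
contact_force: [-0.1, 1.2, -0.4]
ee_pos: [590.5, -344.0, 49.1]
contact_force: [0.2, -0.4, -2.0]
```

```bash
for i in 1 2; do python3 -m pendant '[[1,[-0.03,0,0.058],[0,0,0]],[1,[0,0,0],[0,0,0]],[1,[0,0,0],[0,0,0]]]'|egrep 'ee|force'; done
```

```text
ee_pos: [590.6, -343.9, 47.2]
contact_force: [-0.3, 0.3, -1.1]
ee_pos: [590.6, -343.8, 45.3]
contact_force: [0.4, -0.1, -2.2]
```

```bash
for i in 1 2; do python3 -m pendant '[[1,[-0.02,0,0.035],[0,0,0]],[1,[0,0,0],[0,0,0]],[1,[0,0,0],[0,0,0]]]'|egrep 'ee|force'; done
```

```text
ee_pos: [590.7, -343.9, 44.9]
contact_force: [-1.1, -0.1, 5.4]
ee_pos: [590.7, -343.9, 44.9]
contact_force: [-3.9, 0.4, 8.8]
```

```bash
python3 -m pendant '[[0.2,[0,0,0],[0,0,0]],[0.2,[0,0,0],[0,0,0]],[0.2,[0,0,0],[0,0,0]],[0.2,[0,0,0],[0,0,0]],[0.2,[0,0,0],[0,0,0]]]'
python3 -m pendant '[[0.2,[0,0,-0.3],[0,0,0]],[0.2,[0,0,-0.8],[0,0,0]],[0.2,[0,0,-1],[0,0,0]],[0.2,[0,0,-1],[0,0,0]],[0.2,[0,0,-1],[0,0,0]]]'
python3 -m pendant '[[0.2,[0.5,0,-0.866],[0,0,0]],[0.2,[0.5,0,-0.866],[0,0,0]],[0.2,[0.5,0,-0.866],[0,0,0]],[0.2,[0,0,0],[0,-1,0]],[0.2,[0,0,0],[0,-1,0]]]'
cat > look.py <<'E'
from h import *
import sys
for n in('scene','side'):
    c=camera(n);cv2.imwrite(f'pics/{sys.argv[1]}_{n}.png',c['img'][...,::-1]);P=pts(c)
    t=region(c,(330,670),(-450,-220),(58,100));print(n,'rack-blank pts',len(t))
    if len(t)>20:
        r=cv2.minAreaRect(t[:,:2].astype(np.float32));print('  ',np.round(r[0],1),np.round(r[1],1),round(r[2],1),t[:,2].max().round(1))
    t=region(c,(500,660),(100,300),(75,95));hsv=cv2.cvtColor(c['img'],cv2.COLOR_RGB2HSV)
    m=(P[...,0]>490)&(P[...,0]<670)&(P[...,1]>80)&(P[...,1]<300)&(P[...,2]>75)&(P[...,2]<95)&(hsv[...,0]<20)&(hsv[...,1]>30)
    t=P[m];
    if len(t)>20:
        t=t[t[:,2]>np.percentile(t[:,2],95)-5];r=cv2.minAreaRect(t[:,:2].astype(np.float32));print('  C',len(t),np.round(r[0],1),np.round(r[1],1),np.percentile(t[:,2],97).round(1))
E
python3 look.py k1
```

```text
t: 24.85
ee_pos: [590.6, -343.8, 42.6]
tool_rot: [-3.141, -0.524, 1.401]
contact_force: [-0.2, 0.2, 0.7]
opening: 0.799
t: 25.35
ee_pos: [580.0, -405.5, 151.1]
tool_rot: [3.141, -0.523, 1.401]
contact_force: [-0.0, -0.0, -0.2]
opening: 0.801
t: 25.85
ee_pos: [579.7, -408.2, 241.7]
tool_rot: [3.138, -0.237, 1.398]
contact_force: [0.4, 0.6, -1.2]
opening: 0.802
scene rack-blank pts 1388
   [ 593.2 -348.4] [114.8  41.2] 80.3 87.7
  C 188 [546.  172.5] [ 41.6 103.8] 86.7
side rack-blank pts 1197
   [ 588.6 -349.6] [105.5  43.8] 80.2 88.1
  C 112 [575.3 173.8] [33.2 43.8] 89.3
```

View pics/k1_scene.png

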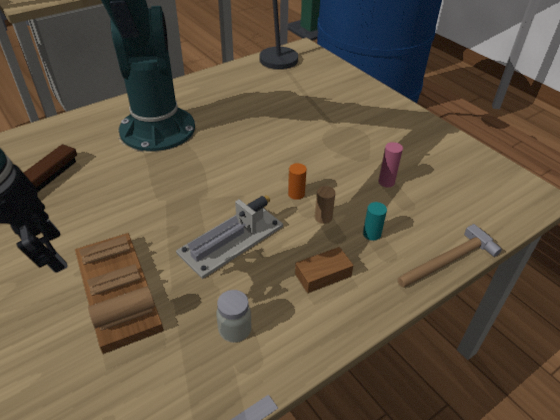

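Blank_a lies in the right-hand notch at scene (120,308). The two views put it at about (591,−349) against the target (590,−345), so it is well centred. Blank_c is still at (325,205), about (574,168). I'll go to it with a heading that keeps the gripper body clear of orange and pink.

```bash
python3 -m pendant '[[0.2,[0,0,0],[0,-1,0]],[0.2,[0,0,0],[0,-0.7,0]],[0.2,[0,0,0],[0,0,-1]],[0.2,[0,0,0],[0,0,-1]],[0.2,[0,0,0],[0,0,-1]]]' >/dev/null
python3 -m pendant '[[0.2,[0,0,0],[0,0,-1]],[0.2,[0,0,0],[0,0,-0.15]],[0.2,[0,0,0],[0,0,0]]]'
python3 -c "
from h import *
tgt([547,230,240],pose(0,113.5));print(get_state()['joint_pos'].round(2))"
```

```text
t: 26.75
ee_pos: [579.4, -405.5, 239.1]
tool_rot: [3.138, -0.007, 1.977]
contact_force: [0.5, -1.3, -0.9]
opening: 0.801
t 26.75 ee [ 579.4 -405.5  239.1] z [ 0.001  0.008 -1.   ] x [-0.395  0.919  0.007] shift [19.89  7.37  0.14] turn [ 0.03 -0.05 -0.03] F [ 0.5 -1.3 -0.9] open 0.801
[ 0.42  0.57  0.2   1.65 -0.14  0.94  1.08]
```

```bash
for i in 1 2 3 4; do python3 -m pendant '[[0.2,[0.99,0.368,0],[0,0,0]],[0.2,[0.99,0.368,0],[0,0,0]],[0.2,[0.99,0.368,0],[0,0,0]],[0.2,[0.99,0.368,0],[0,0,0]],[0.2,[0.99,0.368,0],[0,0,0]]]'|grep ee; done
python3 -m pendant '[[0.2,[0,0,0],[0,-1,0]],[0.2,[0,0,0],[0,-1,0]],[0.2,[0,0,0],[0,-1,0]],[0.2,[0,0,0],[0,-1,0]],[0.2,[0,0,0],[0,-1,0]]]' |grep ee
python3 -m pendant '[[0.2,[0,0,0],[0,-1,0]],[0.2,[0,0,0],[0,-1,0]],[0.2,[0,0,0],[0,-0.5,0]],[0.2,[0,0,0],[0,0,0]],[0.2,[0,0,0],[0,0,0]]]'
python3 -c "
from h import *
Rt=pose(-60,113.5);z=Rt.as_matrix()[:,2]
for k in(-78,22):tgt(np.array([574,168,52])+k*z,Rt)
print(get_state()['joint_pos'].round(2))"
python3 look.py k2
```

```text
ee_pos: [571.4, -245.4, 240.5]
ee_pos: [562.9, -87.2, 241.6]
ee_pos: [554.5, 71.0, 242.7]
ee_pos: [545.9, 229.2, 243.8]
ee_pos: [546.4, 229.2, 244.8]
t: 29.75
ee_pos: [546.1, 228.1, 243.9]
tool_rot: [3.132, 1.041, 1.972]
contact_force: [-0.4, -0.7, 0.3]
opening: 0.802
t 29.75 ee [546.1 228.1 243.9] z [ 0.345 -0.791 -0.505] x [-0.197  0.465 -0.863] shift [4.42 0.03 2.53] turn [ 0.01 -0.04 -0.03] F [-0.4 -0.7  0.3] open 0.802
t 29.75 ee [546.1 228.1 243.9] z [ 0.345 -0.791 -0.505] x [-0.197  0.465 -0.863] shift [4.4  0.03 5.87] turn [ 0.01 -0.04 -0.03] F [-0.4 -0.7  0.3] open 0.802
[-1.25  0.74  0.54  1.9   0.68  1.12 -0.83]
scene rack-blank pts 1388
   [ 593.5 -348.5] [115.1  41.6] 80.0 87.3
  C 186 [545.6 172.3] [ 41.9 103.6] 86.5
side rack-blank pts 1335
   [ 589.6 -344.2] [116.7  43.9] 80.2 88.4
  C 138 [573.3 169.8] [44.5 42.3] 89.5
```

```bash
python3 -m pendant '[[0.2,[0.88,0,0.5],[0,0,0]],[0.2,[0.88,0,0.5],[0,0,0]],[0.2,[0.88,0,0.5],[0,0,0]],[0.2,[0.88,0,0.5],[0,0,0]],[0.2,[0.88,0,0.5],[0,0,0]]]'
python3 -m pendant '[[0.2,[0,0,0],[0,0,0]],[0.2,[0,0,0],[0,0,0]]]'
python3 - <<'E'
from h import *
Rt=pose(-60,113.5);z=Rt.as_matrix()[:,2]
s=get_state();c=camera('wrist');cv2.imwrite('pics/w2.png',cv2.resize(c['img'][...,::-1],(400,300)))
T=np.eye(4);T[:3,:3]=R.from_euler('xyz',s['tool_rot']).as_matrix();T[:3,3]=s['ee_pos'];c['T']=T@c['T_tool_cam']
t=region(c,(530,615),(130,210),(15,100));zt=np.percentile(t[:,2],97);q=t[t[:,2]>zt-4]
print(zt,cv2.minAreaRect(q[:,:2].astype(np.float32)),len(q))
tgt(np.array([574,168,52])+22*z,Rt)
E
```

```text
t: 30.35
ee_pos: [546.9, 229.5, 92.3]
tool_rot: [3.127, 1.039, 1.965]
contact_force: [-0.9, 0.7, 0.0]
opening: 0.8
t: 30.55
ee_pos: [546.6, 229.3, 93.5]
tool_rot: [3.132, 1.042, 1.97]
contact_force: [-0.6, -0.9, -0.0]
opening: 0.797
85.11049505507911 ((573.4808349609375, 170.33212280273438), (41.98462677001953, 42.15852737426758), 4.572546005249023) 690
t 30.6 ee [546.9 229.6  94.1] z [ 0.345 -0.791 -0.505] x [-0.195  0.466 -0.863] shift [0.07 0.   3.38] turn [ 0.01 -0.04 -0.05] F [0.6 0.2 0.8] open 0.799
```

View pics/w2.png

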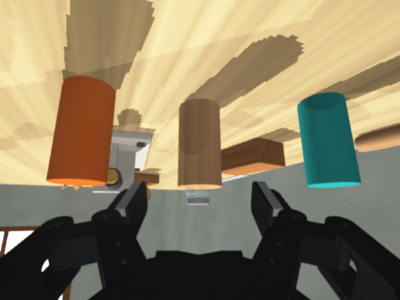

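The wrist view shows the brown blank_c at (200,145), dead centre between the fingers at (133,205) and (267,205). Orange and turquoise are clear to either side. The wrist estimate of (573.5,170) with its top at 85 mm agrees.

```bash
python3 -m pendant '[[0.2,[0.06,0,1],[0,0,0]],[0.2,[0,0,1],[0,0,0]],[0.2,[0,0,1],[0,0,0]],[0.2,[0,0,0.33],[0,0,0]],[0.2,[0,0,0],[0,0,0]]]'
python3 -m pendant '[[1,[0,0,0],[0,0,0]],[1,[0,0,0],[0,0,0]],[1,[0,0,0],[0,0,0]],[1,[0,0,0],[0,0,0]],[1,[0,0,0],[0,0,0]]]' >/dev/null
python3 -m pendant '[[1,[0,0,0],[0,0,0]],[1,[0,0,0],[0,0,0]],[1,[0,0,0],[0,0,0]],[1,[0,0,0],[0,0,0]],[1,[0,0,0],[0,0,0]]]'
python3 -m pendant '[[1,[-0.866,0,-0.5],[0,0,0]],[1,[-0.866,0,-0.5],[0,0,0]],[1,[-0.866,0,-0.5],[0,0,0]],[1,[-0.866,0,-0.5],[0,0,0]],[1,[-0.866,0,-0.5],[0,0,0]]]'
python3 -m pendant '[[1,[0,0,0],[0,1,0]],[1,[0,0,0],[0,1,0]],[1,[0,0,0],[0,1,0]],[1,[0,0,0],[0,1,0]],[1,[0,0,0],[0,1,0]]]' >/dev/null
python3 -m pendant '[[1,[0,0,0],[0,1,0]],[1,[0,0,0],[0,1,0]],[1,[0,0,0],[0,0.5,0]],[1,[0,0,0],[0,0,1]],[1,[0,0,0],[0,0,1]]]'
python3 -m pendant '[[1,[0,0,0],[0,0,0]],[1,[0,0,0],[0,0,0]]]'
```

```text
t: 31.1
ee_pos: [580.6, 150.5, 41.5]
tool_rot: [3.131, 1.043, 1.969]
contact_force: [-0.2, 0.9, 0.6]
opening: 0.8
t: 32.1
ee_pos: [580.5, 154.1, 40.7]
tool_rot: [3.131, 1.041, 1.974]
contact_force: [-2.4, 5.0, 6.4]
opening: 0.496
t: 32.6
ee_pos: [579.3, 151.4, 190.6]
tool_rot: [3.135, 1.04, 1.975]
contact_force: [0.4, -0.5, -0.5]
opening: 0.49
t: 33.6
ee_pos: [579.7, 148.6, 189.7]
tool_rot: [3.14, -0.007, 1.692]
contact_force: [-0.4, 0.8, -0.3]
opening: 0.498
t: 33.8
ee_pos: [579.2, 151.2, 189.7]
tool_rot: [3.14, -0.006, 1.705]
contact_force: [0.7, -0.2, -0.9]
opening: 0.5
```

```bash
python3 -m pendant '[[1,[0,0,0],[0,1,0]],[1,[0,0,0],[0,1,0]],[1,[0,0,0],[0,1,0]],[1,[0,0,0],[0,0.7,0.1]],[1,[0,0,0],[0,0,0]]]'|grep ee
python3 - <<'E'
from h import *
c=pose(-60,113.3).inv().apply(np.array([574,168.5,42.5])-[580.5,153,41]);print(c)
Rt=pose(30,96.8)
for h in(160,82,64):tgt(np.array([512.9,-87,h])-Rt.apply(c),Rt)
E
```

```text
ee_pos: [580.3, 145.3, 187.7]
[  7.10444423   0.16105381 -15.30525837]
t 34.3 ee [580.3 145.3 187.7] z [-0.061  0.495 -0.867] x [-0.093  0.862  0.498] shift [-7.16 -3.09 -2.38] turn [-0.01  0.01 -0.07] F [-0.3 -0.2 -1. ] open 0.497
t 34.3 ee [580.3 145.3 187.7] z [-0.061  0.495 -0.867] x [-0.093  0.862  0.498] shift [-8.46 -3.07 -0.13] turn [-0.01  0.01 -0.07] F [-0.3 -0.2 -1. ] open 0.497
t 34.3 ee [580.3 145.3 187.7] z [-0.061  0.495 -0.867] x [-0.093  0.862  0.498] shift [-8.76 -3.07  0.39] turn [-0.01  0.01 -0.07] F [-0.3 -0.2 -1. ] open 0.497
```

```bash
python3 -m pendant '[[1,[-0.9,-0.38,-0.3],[0,0,0]],[1,[-0.9,-0.38,-0.3],[0,0,0]],[1,[-0.9,-0.38,-0.3],[0,0,0]],[1,[-0.9,-0.38,-0.3],[0,0,0]],[1,[-0.9,-0.38,-0.3],[0,0,0]]]'|grep ee
python3 -m pendant '[[1,[-0.9,-0.38,-0.3],[0,0,0]],[1,[-0.9,-0.38,-0.3],[0,0,0]],[1,[-0.86,-0.4,-0.28],[0,0,-0.07]],[1,[0,0,0],[0,0,0]],[1,[0,0,0],[0,0,0]]]'
python3 - <<'E'
from w import *
c=[7.1,.2,-15.3]
Rt=pose(30,96.8)
for h in(82,64):tgt(np.array([512.9,-87,h])-Rt.apply(c),Rt)
meas((100,300),'m1')
s=get_state();print('pred',s['ee_pos']+R.from_euler('xyz',s['tool_rot']).apply(c))
a=cv2.imread('pics/m1_scene.png');b=cv2.imread('pics/m1_side.png')
cv2.imwrite('pics/m1.png',np.hstack([cv2.resize(a[120:280,160:320],(400,400)),cv2.resize(b[180:310,200:330],(400,400))]))
E
```

```text
ee_pos: [539.3, 6.8, 162.0]
t: 35.3
ee_pos: [515.0, -79.0, 145.2]
tool_rot: [3.14, -0.522, 1.701]
contact_force: [1.0, 0.2, -0.7]
opening: 0.501
t 35.3 ee [515.  -79.  145.2] z [-0.063  0.494 -0.867] x [-0.112  0.86   0.499] shift [-1.51 -0.11  2.21] turn [-0.03  0.01  0.07] F [ 1.   0.2 -0.7] open 0.501
t 35.3 ee [515.  -79.  145.2] z [-0.063  0.494 -0.867] x [-0.112  0.86   0.499] shift [-1.81 -0.11  2.73] turn [-0.03  0.01  0.07] F [ 1.   0.2 -0.7] open 0.501
scene 653 ends [520.2 -40.9 162.1] [ 541.8 -185.8  196.5] dir [ 0.143 -0.963  0.229] len 150.4 rect [ 531.3 -106.6] [ 74.9 141.6] 27.7 z [144.7 245.4]
side 276 ends [ 529.8 -112.6  147. ] [ 483.  -144.   245.9] dir [-0.411 -0.276  0.869] len 113.9 rect [ 522.7 -137.9] [131.8  76.2] 8.8 z [143.9 246.2]
pred [515.54684219 -79.03811279 162.25016121]
```

View pics/m1.png

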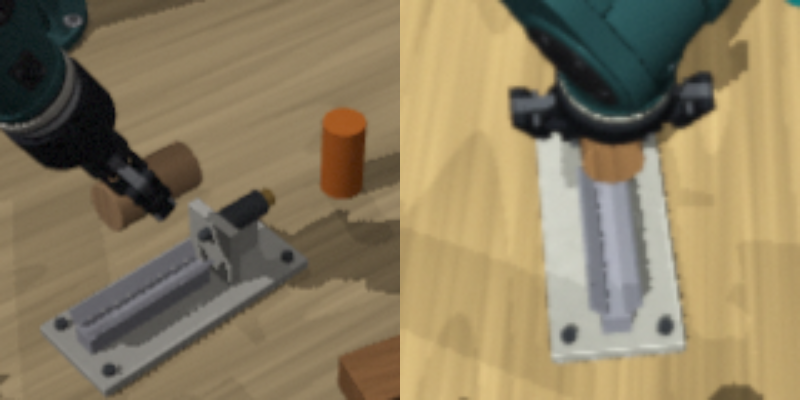

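Blank_c is held level above the bed, its rear face at scene (204,202) and side (269,234). I'll check that by rays and lower.

```bash
python3 -c "
from h import *
print(tri((204,202),(269.2,233.6)))"
python3 -m pendant '[[1,[-0.5,-0.04,0.74],[0,0,0.07]],[1,[-0.5,-0.04,0.74],[0,0,0]],[1,[-0.5,-0.03,0.74],[0,0,0]],[1,[0,0,0],[0,0,0]],[1,[0,0,0],[0,0,0]]]'|egrep 'ee|force'
python3 -m pendant '[[1,[-0.13,0,0.2],[0,0,0]],[1,[-0.13,0,0.25],[0,0,0]],[1,[0,0,0],[0,0,0]],[1,[0,0,0],[0,0,0]],[1,[0,0,0],[0,0,0]]]'|egrep 'ee|force'
for i in 1 2; do python3 -m pendant '[[1,[-0.02,0,0.035],[0,0,0]],[1,[0,0,0],[0,0,0]],[1,[0,0,0],[0,0,0]]]'|egrep 'ee|force'; done
```

```text
(array([ 521.2, -119.9,  160.8]), 2.0)
ee_pos: [512.1, -84.4, 65.2]
contact_force: [0.2, 0.8, -0.7]
ee_pos: [511.9, -86.2, 49.4]
contact_force: [-0.3, 0.0, -0.8]
ee_pos: [512.0, -86.2, 48.0]
contact_force: [0.7, -0.9, -0.2]
ee_pos: [512.7, -86.0, 47.1]
contact_force: [1.5, 0.3, 3.8]
```

```bash
python3 -m pendant '[[0.4,[0,0,0],[0,0,0]],[0.4,[0,0,0],[0,0,0]],[0.4,[0,0,0],[0,0,0]],[0.4,[-0.01,0,0.02],[0,0,0]],[0.4,[0,0,0],[0,0,0]]]'|egrep 'ee|force'
python3 -m pendant '[[1,[0,0,0],[0,0,0]],[1,[0,0,0],[0,0,0]],[1,[0,0,0],[0,0,0]],[1,[0,0,0],[0,0,0]],[1,[0,0,0],[0,0,0]]]'|egrep 'ee|force'
python3 -m pendant '[[1,[0.16,0,0.08],[0,0,0]],[1,[0.16,0,0.08],[0,0,0]],[1,[0,0,0],[0,0,0]],[1,[0,0,0],[0,0,0]]]'|egrep 'ee|force'
for i in 1 2 3; do python3 -m pendant '[[1,[0.09,0,0.048],[0,0,0]],[1,[0,0,0],[0,0,0]],[1,[0,0,0],[0,0,0]]]'|egrep 'ee|force'; done
```

```text
ee_pos: [511.4, -86.0, 45.8]
contact_force: [0.3, -0.0, 0.1]
ee_pos: [513.0, -86.2, 46.4]
contact_force: [3.4, -1.7, 4.5]
ee_pos: [511.6, -76.6, 46.6]
contact_force: [3.2, -3.9, 3.4]
ee_pos: [511.0, -72.6, 46.6]
contact_force: [4.3, -2.8, 2.7]
ee_pos: [510.5, -69.3, 46.7]
contact_force: [3.8, -2.9, 2.3]
ee_pos: [510.3, -67.3, 46.7]
contact_force: [3.9, -3.5, 2.5]
```

```bash
python3 -m pendant '[[1,[0.08,0.05,0.045],[0,0,0]],[1,[0,0,0],[0,0,0]],[1,[0,0,0],[0,0,0]]]'|egrep 'ee|force'
for i in 1 2 3 4 5; do python3 -m pendant '[[1,[0.08,0,0.045],[0,0,0]],[1,[0,0,0],[0,0,0]],[1,[0,0,0],[0,0,0]]]'|egrep 'ee|force'; done
```

```text
ee_pos: [510.2, -64.7, 46.5]
contact_force: [2.0, -5.1, 2.7]
ee_pos: [510.2, -63.8, 46.4]
contact_force: [2.9, -7.7, 4.6]
ee_pos: [510.0, -62.9, 46.4]
contact_force: [1.1, -11.8, 7.6]
ee_pos: [509.9, -61.1, 46.4]
contact_force: [0.4, -12.7, 9.8]
ee_pos: [509.7, -59.6, 46.3]
contact_force: [-0.2, -15.6, 11.0]
ee_pos: [509.5, -58.2, 46.3]
contact_force: [-0.7, -18.9, 12.7]
```

```bash
python3 -m pendant '[[1,[0.1,0,0],[0,0,0]],[1,[0,0,0],[0,0,0]],[1,[0,0,0],[0,0,0]]]'|egrep 'ee|force'
for i in 1 2 3; do python3 -m pendant '[[1,[0.07,0,0.03],[0,0,0]],[1,[0,0,0],[0,0,0]],[1,[0,0,0],[0,0,0]]]'|egrep 'ee|force'; done
```

```text
ee_pos: [509.2, -56.9, 46.4]
contact_force: [1.1, -18.4, 5.8]
ee_pos: [509.3, -56.9, 46.4]
contact_force: [-0.3, -22.8, 7.3]
ee_pos: [509.3, -56.9, 46.4]
contact_force: [-0.6, -27.6, 8.2]
ee_pos: [509.4, -56.9, 46.3]
contact_force: [-1.2, -31.7, 9.9]
```

```bash
for i in 1 2 3 4 5 6 7; do python3 -m pendant '[[1,[0,0,0],[0,0,0]],[1,[0,0,0],[0,0,0]],[1,[0,0,0],[0,0,0]],[1,[0,0,0],[0,0,0]],[1,[0,0,0],[0,0,0]]]'|egrep 'ee|force'; done
python3 - <<'E'
from w import *
for n in('scene','side'): cv2.imwrite(f'pics/m4_{n}.png',camera(n)['img'][...,::-1])
a=cv2.imread('pics/m4_scene.png');b=cv2.imread('pics/m4_side.png')
cv2.imwrite('pics/m4.png',np.hstack([cv2.resize(a[180:260,200:280],(500,500),interpolation=cv2.INTER_CUBIC),cv2.resize(b[220:300,240:288],(300,500))]))
E
```

```text
ee_pos: [509.4, -56.9, 46.4]
contact_force: [-1.7, -31.0, 9.7]
ee_pos: [509.4, -56.9, 46.3]
contact_force: [-0.7, -31.5, 9.2]
ee_pos: [509.4, -56.9, 46.4]
contact_force: [-2.3, -30.8, 10.0]
ee_pos: [509.3, -56.9, 46.3]
contact_force: [-2.0, -30.6, 10.0]
ee_pos: [509.4, -56.9, 46.3]
contact_force: [-1.3, -31.3, 10.2]
ee_pos: [509.4, -56.9, 46.4]
contact_force: [-1.6, -31.1, 9.7]
ee_pos: [509.4, -56.9, 46.3]
contact_force: [-1.6, -31.5, 9.4]
```

View pics/m4.png

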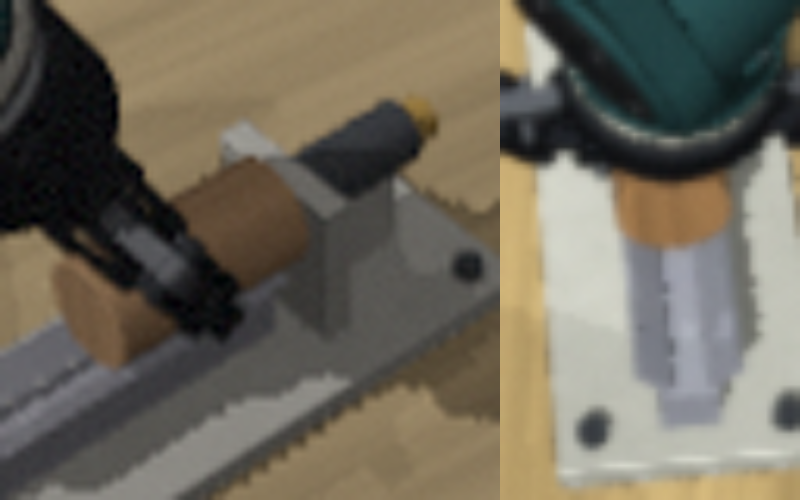

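Blank_c is flush against the stop at (305,210) in the crop, stalled at y −56.9 as predicted, and held steady for 3.5 s at 31 N. Next it goes to the far outer notch.

```bash
python3 -m pendant '[[1,[-0.43,0,-0.25],[0,0,0]],[1,[-0.43,0,-0.25],[0,0,0]],[1,[0.25,0,-0.433],[0,0,0]],[1,[0.5,0,-0.866],[0,0,0]],[1,[0.5,0,-0.866],[0,0,0]]]' >/dev/null
python3 -m pendant '[[1,[0.5,0,-0.866],[0,0,0]],[1,[0.2,0,-0.4],[0,0,0]],[1,[0,0,0],[-0.52,0,0.9]],[1,[0,0,0],[-0.52,0,0.9]],[1,[0,0,0],[0,0,0]]]'
python3 - <<'E'
from h import *
c=R.from_euler('xyz',[3.139,-.517,1.691]).inv().apply(np.array([509.8,-58.5,62])-[509.4,-56.9,46.3]);print(c)
Rt=pose(30,80.4)
for h in(150,62):tgt(np.array([412.3,-315.3,h])-Rt.apply(c),Rt)
E
```

```text
t: 46.9
ee_pos: [507.4, -68.4, 167.5]
tool_rot: [-3.13, -0.524, 1.395]
contact_force: [-0.5, 0.7, -0.4]
opening: 0.498
[  6.33755879   0.24273175 -14.45636296]
t 46.9 ee [507.4 -68.4 167.5] z [ 0.076  0.494 -0.866] x [0.151 0.853 0.5  ] shift [-8.   -1.73 -3.32] turn [-0.05 -0.   -0.05] F [-0.5  0.7 -0.4] open 0.498
t 46.9 ee [507.4 -68.4 167.5] z [ 0.076  0.494 -0.866] x [0.151 0.853 0.5  ] shift [-9.47 -1.7  -0.78] turn [-0.05 -0.   -0.05] F [-0.5  0.7 -0.4] open 0.498
```

```bash
python3 -m pendant '[[1,[-0.9,-0.19,-0.37],[0,0,0]],[1,[-0.9,-0.19,-0.37],[0,0,0]],[1,[-0.9,-0.19,-0.37],[0,0,0]],[1,[-0.9,-0.19,-0.37],[0,0,0]],[1,[-0.9,-0.19,-0.37],[0,0,0]]]'|grep ee
python3 -m pendant '[[1,[-0.9,-0.19,-0.37],[0,0,0]],[1,[-0.9,-0.19,-0.37],[0,0,0]],[1,[-0.9,-0.19,-0.37],[0,0,0]],[1,[-0.8,-0.2,-0.36],[0,0,0]],[1,[0,0,0],[0,0,0]]]'|grep ee
python3 - <<'E'
from h import *
c=[6.3,.2,-14.5];Rt=pose(30,80.4)
for h in(70,62):tgt(np.array([412.3,-315.3,h])-Rt.apply(c),Rt)
print(get_state()['joint_pos'].round(2))
for n in('scene','side'): cv2.imwrite(f'pics/n1_{n}.png',camera(n)['img'][...,::-1])
a=cv2.imread('pics/n1_scene.png');b=cv2.imread('pics/n1_side.png')
cv2.imwrite('pics/n1.png',np.hstack([cv2.resize(a[190:350,30:190],(400,400)),cv2.resize(b[260:410,170:320],(400,400))]))
E
```

```text
ee_pos: [458.4, -208.0, 148.4]
ee_pos: [415.0, -319.6, 133.4]
t 47.9 ee [ 415.  -319.6  133.4] z [ 0.081  0.49  -0.868] x [0.153 0.854 0.497] shift [-1.15 -0.11  2.38] turn [-0.01  0.03 -0.06] F [-0.7 -0.1 -0.8] open 0.496
t 47.9 ee [ 415.  -319.6  133.4] z [ 0.081  0.49  -0.868] x [0.153 0.854 0.497] shift [-1.28 -0.1   2.61] turn [-0.01  0.03 -0.06] F [-0.7 -0.1 -0.8] open 0.496
[ 0.88  0.63 -0.11  1.96 -0.45  0.92  0.95]
```

View pics/n1.png

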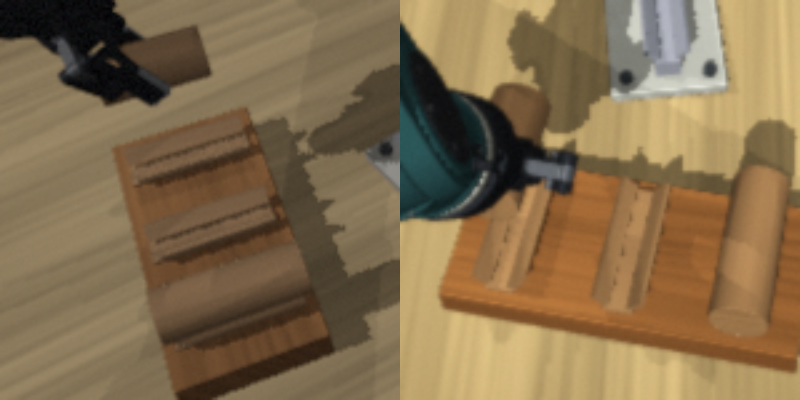

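Blank_c is above the left notch and aligned with it (side crop: blank at (520,100), notch at (515,235)). Blank_a rests at (755,245). I'll lower.

```bash
python3 -m pendant '[[1,[-0.4,-0.04,0.8],[0,0,0]],[1,[-0.4,-0.04,0.8],[0,0,0]],[1,[-0.35,-0.03,0.75],[0,0,0]],[1,[0,0,0],[0,0,0]],[1,[0,0,0],[0,0,0]]]'|egrep 'ee|force'
for i in 1 2 3; do python3 -m pendant '[[1,[-0.03,0,0.058],[0,0,0]],[1,[0,0,0],[0,0,0]],[1,[0,0,0],[0,0,0]]]'|egrep 'ee|force'; done
```

```text
ee_pos: [414.8, -308.0, 56.8]
contact_force: [0.4, -0.7, -0.4]
ee_pos: [414.7, -310.2, 55.4]
contact_force: [-0.3, -0.1, -0.0]
ee_pos: [414.1, -309.8, 52.6]
contact_force: [-0.4, -0.5, -0.1]
ee_pos: [414.1, -309.6, 50.5]
contact_force: [0.3, 0.7, -0.7]
```

```bash
python3 -c "
from h import *
c=[6.3,.2,-14.5];Rt=pose(30,80.4);tgt(np.array([412.3,-315.3,62])-Rt.apply(c),Rt)"
python3 -m pendant '[[1,[-0.1,-0.05,0.03],[0,0,0]],[1,[0,0,0],[0,0,0]],[1,[0,0,0],[0,0,0]]]'|egrep 'ee|force'
for i in 1 2 ; do python3 -m pendant '[[1,[-0.02,0,0.035],[0,0,0]],[1,[0,0,0],[0,0,0]],[1,[0,0,0],[0,0,0]]]'|egrep 'ee|force'; done
```

```text
t 49.4 ee [ 414.1 -309.6   50.5] z [ 0.082  0.492 -0.867] x [0.15  0.854 0.499] shift [-0.19 -0.03  0.05] turn [-0.01  0.01 -0.04] F [ 0.3  0.7 -0.7] open 0.495
ee_pos: [412.2, -311.6, 48.2]
contact_force: [0.9, -0.1, -0.6]
ee_pos: [412.6, -311.6, 47.1]
contact_force: [1.0, 0.2, -1.2]
ee_pos: [413.2, -311.6, 46.4]
contact_force: [1.1, -0.9, 5.1]
```

Contact at the expected height. I'll release, retreat and check.

```bash
python3 -m pendant '[[0.2,[0,0,0],[0,0,0]],[0.2,[0,0,0],[0,0,0]],[0.2,[0,0,0],[0,0,0]],[0.2,[0,0,0],[0,0,0]],[0.2,[0,0,0],[0,0,0]]]'|egrep 'ee|force'
python3 -m pendant '[[0.2,[0,0,-0.3],[0,0,0]],[0.2,[0,0,-0.8],[0,0,0]],[0.2,[0,0,-1],[0,0,0]],[0.2,[0,0,-1],[0,0,0]],[0.2,[0,0,-1],[0,0,0]]]'|grep ee
python3 -m pendant '[[0.2,[0.5,0,-0.866],[0,0,0]],[0.2,[0.5,0,-0.866],[0,0,0]],[0.2,[0.5,0,-0.866],[0,0,0]],[0.2,[0.5,0,-0.866],[0,0,0]],[0.2,[0.5,0,-0.866],[0,0,0]]]'
python3 - <<'E'
from h import *
for n in('scene','side'):
    c=camera(n);cv2.imwrite(f'pics/z_{n}.png',c['img'][...,::-1])
    for nm,x in(('C',(360,465)),('mid',(465,540)),('A',(540,660))):
        t=region(c,x,(-440,-230),(60,100))
        if len(t)>20:
            r=cv2.minAreaRect(t[:,:2].astype(np.float32));print(n,nm,len(t),np.round(r[0],1),np.round(r[1],1),round(r[2],1),np.percentile(t[:,2],98).round(1))
a=cv2.imread('pics/z_scene.png');b=cv2.imread('pics/z_side.png')
cv2.imwrite('pics/z.png',np.hstack([cv2.resize(a,(400,300)),cv2.resize(b,(400,300))]))
E
```

```text
ee_pos: [412.1, -311.5, 45.7]
contact_force: [-0.4, -0.3, -0.6]
ee_pos: [401.9, -372.8, 154.1]
t: 51.8
ee_pos: [402.4, -371.9, 304.4]
tool_rot: [-3.137, -0.522, 1.396]
contact_force: [-0.9, 0.2, -1.0]
opening: 0.801
scene C 764 [ 418. -316.] [84.7 39. ] 81.5 85.0
scene A 1350 [ 594.  -347.6] [115.   40.4] 79.8 85.0
side C 957 [ 412.7 -310.7] [87.9 44.5] 80.4 86.3
side A 1326 [ 589.8 -343.3] [117.4  43.8] 80.3 86.5
```

View pics/z.png

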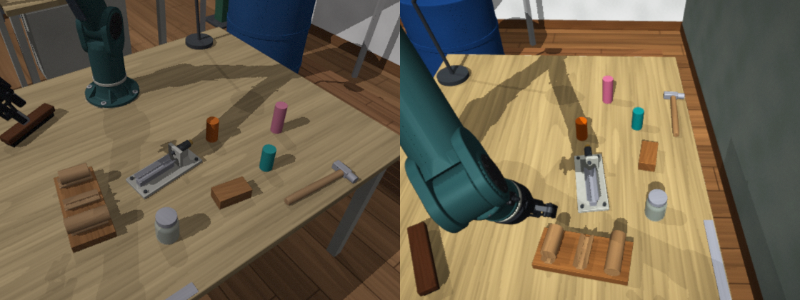

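Blank_c is in the left notch and blank_a in the right one. Both are within about 5 mm of notch centre, with tops at about 85 mm (axis about 62). The look-alikes, jar and offcut have not moved, and no other blank is on the table.

```bash
python3 -c "
from h import *
print(manip.sign_off())"
```

```text
the job is handed in; nothing more can be done
None
```

I marked both blanks that were present and laid them in the rack, then handed the job in at about 52 s of the 210 s allowed. No verdict is reported at hand-in. Only blank_a (115 mm) and blank_c (85 mm) were on the table. I did blank_a first.

| | blank_a | blank_c |
|---|---|---|
| Hold against the stop | over 3 s, no movement | 3.5 s, no movement |
| Wrist push along the bed during the hold | about 23 N | about 31 N |
| Seen in the crop | end flush against the stop plate | end flush against the stop plate |
| Rack notch | right outer | left outer |

- **Rack check:** my last pictures put both blanks within about 5 mm of the notch centres. Their axes are parallel to the notches and about 62–64 mm up.
- **Everything else:** the jar, the offcut and the look-alike blanks were not touched. The robot ended clear of everything, and I saw no blank knocked aside.
- **Disagreements:** the two fixed cameras differed by about 3–5 mm throughout, so I used averages. My automatic outline of a blank held in the gripper was unreliable because it picked up parts of the gripper. I checked blanks in the gripper by casting rays from both views instead.
- **Not confirmed directly:** the state gives no punch reading. That it was pushed fully in rests on the blanks stopping dead at the expected place, the force being well above the 10.5 N spring, and the flush pictures.

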